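Hook the tile tray out of the bench polisher

ROBOT

A 6-joint arm with a two-finger parallel gripper is mounted at the origin on the work surface. World frame = base frame: x ahead of the robot, y to its left, z up, the work surface at z = 0. Lengths are in m, angles in rad, forces in N, time in s.
With the tool pointing down it reaches from about 0.375 to 0.925 m from the base axis. Payload 5.7 kg.
Tool frame: the origin (TCP) lies at the very end of the fingers, on their centre line; the grasp point (between the pads) lies 19 mm behind it (bot.hold_point_z is the distance from the TCP to the grasp point, in m); z points along the fingers, y is the direction in which the jaws open and shut (so a half turn about z gives the same grasp; the last joint's range is limited). The gripper opens to 85 mm and grips with 20 to 120 N. Pads are 22 mm wide; open, the fingers measure 114 mm over their backs; the gripper's body (76 mm by 85 mm) begins 54 mm behind the grasp point. The pads swing forward as they close: fully open they stand 13 mm farther back than shut.
Start: joints at [1.086, 0.359, 1.51, -0, 1.272, -0.115], TCP at [0.217, 0.559, 0.231] pointing down, gripper open.
Joint ranges: [-2.97, 2.97], [-1.01, 2.36], [0.21, 2.38], [-0.96, 4.11], [0.2, 2.71], [-2.98, 2.98]. Speed limits (rad/s): [2.39, 2.39, 3.14, 3.14, 3.14, 3.14].

INTERFACE

Orientations are given as a unit quaternion [x, y, z, w].
In Python, from station import bot, grab_frame, camera_params gives the robot as it stands.
- The arm moves only by the shell command python3 -m jog 'ROWS' [FORCE]. ROWS is JSON, one flat list of numbers, 7 for each row, row after row: the turn, a rotation vector about the world's x, y, z in rad, then the shift along the world's x, y, z in mm, then the finger opening in mm, from 0 to 85.4. In form: [rx, ry, rz, x, y, z, grip, rx, ry, rz, x, y, z, grip, ...]. A call has exactly 10 rows; each row shifts and turns the commanded pose from where the row before left it; what a row does not reach is not made up. A row lasts 1/12 s, in which the tool goes at most 41.7 mm and 7.16 degrees, less where a joint would pass 70% of its speed; a pose out of reach is approached as far as the arm can. A call is refused whole if a number of a shift passes 41.7 or a number of a turn 0.125, either way. A call with a gripper value outside its range is refused whole. The fingers move at their own pace and stop on an object; FORCE is the grip in N (left out, the last holds). Time passes only in rows, so rows that do not move let the fingers close, or fill a call up. It gives the time, the measured TCP pose, the force and the opening at its end, in the units of the state.
- bot.get_obs(): the state, without advancing time (a new reading comes with each control period).
- grab_frame(name): name is "scene" or "top" or "wrist"; returns (picture, depth): 400x640x3 uint8, red, green, blue; 400x640 float32, m along the optical axis (not along the pixel's ray), 0 where there is no reading.
- camera_params(name): a dict with "mtx" (3x3 intrinsics, pixels), "eye" and "orientation" of the camera in the world; the wrist camera has in their place "mount" (4x4, takes a point from camera to tool coordinates, whose origin is the TCP and whose axes are the flange's). Camera axes: x right, y down, z forward; pixel columns grow to the right and rows downward; lengths in m; the calibration is good to about 2 mm. A picture is of the moment at which its call begins: read the wrist's pose just before it. camera_params takes no time and is no camera call.
- bot.finish_job(): hands the job in, once; it reports no verdict.
The state is a dict: "clock": time; "joints": joint angles; "joint_velocities": joint speeds; "effort": joint torques, N m; "ee_pos": TCP position; "orientation": TCP orientation; "force": force on the tool from outside, world axes, zero at the start; "ft_torque": the same for the moment, N m; "gripper_width": finger opening in m.
Only numpy, scipy, OpenCV 4.12 (cv2) and the standard library are available. Lean on these libraries where they do the work, as an engineer would, in place of code of your own. Each camera call takes 0.05 s, during which the arm holds its last target. There are 200 camera calls.

TASK

Take the hook tool off its stand, catch the pull loop of the tile tray that sits under the polisher's splash plate and drag the tray out between its guides until it is up against the two front stops. Move the tray with the hook only, keep it flat, and then hang the hook back in the fork of its stand and let go. Leave the bottle, the tile stack and the rubbing block where they are.

Things in the scene. Friction and masses are not known exactly. Their poses are not given: they have to be found in the camera images.
- hook_tool: Hook tool, 230 mm, 0.17 kg. Origin: centre of the underside of its steel collar (40 mm across, 6 mm thick); own z up its axis. Below it an 8 mm round rod to z=-115 mm, there bent 55 degrees towards own -x into a 42 mm foot. Starts hanging upright in the stand's fork, foot towards the stand's post (own x roughly opposite the stand's x).
- hook_grip (a point): Middle of the hook tool's wooden handle, 50 mm above its origin on its axis, axes as the tool. The handle runs from z=6 to 91 mm above the tool's origin, 30 mm wide along own x, 22 mm thick along own y: grip it across own y, from above along its axis.
- hook_bend (a point): Where the hook tool's rod bends into the foot: (0, 0, -115) mm in the tool's frame.
- hook_tip (a point): Centre of the foot's rounded 8 mm thick end: (-34.4, 0, -139) mm in the hook tool's frame.
- hook_stand: Fixed dark steel stand. Origin on the bench straight below the seat. Base plate x -35 to 85, y +-45 mm, 12 mm thick; post at own x 64 to 80 mm; on top a level two-tined fork, open towards own -x: tines x -32 to 80 mm, slot between them 19 mm wide (y +-9.5), outer sides at y +-21.5, undersides at z=165, tops at z=175 mm. Nothing is higher than 183 mm.
- hook_seat (a point): Seat on the tines, 175 mm above the stand's origin, axes as the stand: where the hook tool's origin is when it hangs, collar on the tines, rod in the slot. A 5 mm high lip at each tine's end (x -32 to -26 mm) and an 8 mm high cross strip (x 26 to 32 mm) keep the collar in: lift it 10 mm or more to slide it out or in along the stand's x.
- tray: Loose grey plastic tray with two piles of dark glass tiles, 120 mm along own x, 150 mm along own y, 45 mm high, about 0.4 kg (varies). Origin: centre of its underside. Its front is own -x and carries the pull loop. It slides on the polisher's deck between two guides.
- loop (a point): Centre of the opening of the tray's pull loop, (-90, 0, 42) mm in the tray's frame, axes as the tray. The loop is a level D of 7 mm round steel bar standing out from the tray's front wall: opening 60 mm along own x (wall at tray x=-60, front bar's inner side at -120, bar centre -123.5 mm) and 65 mm along own y.
- tray_front (a point): Middle of the lower edge of the tray's front wall, (-60, 0, 0) mm in the tray's frame.
- polisher: Fixed bench polisher, green column and head. Own -x is its front, where the tray comes out. Origin on the bench, below the middle of the splash plate's front edge. Deck plate 6 mm thick, x -180 to 240, y +-100 mm. Guides x -135 to 210 mm, inner faces y +-81 mm, tops z=24 mm. Head and column behind x=50 mm, up to 330 mm high.
- plate_edge (a point): Middle of the front lower edge of the splash plate: level, polisher x 0 to 240, y +-90 mm, underside z=155, top 169 mm, open in front and at the sides; under it a disc 90 mm across at x=125 mm, down to z=130 mm. The loop's centre starts 25 to 45 mm behind this edge, so the hook tool must lean 30 to 50 degrees, handle towards the polisher's -x, for its foot to go down into the loop.
- stop_line (a point): On the deck (6 mm above the bench), polisher x=-125 mm, midway between the two stops and in line with their faces, against which the tray's front wall comes; axes as the polisher. The stops are the guides' front ends turned inwards, y 55 to 85 mm on each side, x -135 to -125, tops at z=24 mm; the loop passes between them.
- coolant_bottle: Bystander: white bottle, 68 mm across, 150 mm high, standing near the stand. Origin: centre of its underside.
- tile_stack: Bystander: stack of black tiles 100 x 100 x 28 mm. Origin: centre of its underside.
- rubbing_block: Bystander: reddish rubbing block 100 x 60 x 35 mm. Origin: centre of its underside.
There are look-alikes about, which are no part of the job. Several things have the shape of the hook_stand; the one meant has the colours described above.

How it is judged:
On the way, in this order (a step that is already met when the one before it is completed fails the run):
1. the hook tool is off its stand (horizontal distance between hook_grip and hook_seat above 0.06 m), for 0.1 s.
2. the hook's foot is down in the pull loop of the tray (z of hook_tip in the frame of loop below -0.004 m and z of hook_bend in the frame of loop above 0 m and x of hook_tip in the frame of loop between -0.033 and 0.033 m and y of hook_tip in the frame of loop between -0.036 and 0.036 m), for 0.2 s.
3. the tray has come out to the front stops with the hook still in its loop (x of tray_front in the frame of stop_line below 0.008 m and z of hook_tip in the frame of loop below 0 m and horizontal distance between hook_tip and loop below 0.05 m), for 0.1 s.
At the end, for the whole second after the job is handed in: The tray lies flat on the deck (within 3 degrees, within 4 mm of the deck) with its front wall within 8 mm of the stops, at rest; the hook tool hangs upright (within 7 degrees) and at rest in the fork, collar within 12 mm of the seat sideways and 5 mm in height, let go (x of tray_front in the frame of stop_line between -0.005 and 0.008 m and z of tray_front in the frame of stop_line below 0.004 m and angle between tray's own z axis and vertical below 0.05 rad and linear speed of tray below 0.02 m/s and horizontal distance between hook_tool and hook_seat below 0.012 m and z of hook_tool in the frame of hook_seat between -0.005 and 0.005 m and angle between hook_tool's own z axis and vertical below 0.12 rad and linear speed of hook_tool below 0.03 m/s); the robot touches nothing.
It fails at once if the tray is moved with the gripper or arm instead of the hook (contact force between any of the fingers, the arm and tray above 1 N).
It fails at once if the tray is tipped or lifted (angle between tray's own z axis and vertical above 0.2 rad or z of tray_front in the frame of stop_line above 0.025 m).
It fails at once if the bottle is disturbed (distance of coolant_bottle from where it was at the start of the episode above 0.03 m or angle between coolant_bottle's own z axis and vertical above 0.5 rad).
It fails at once if the tile stack is disturbed (distance of tile_stack from where it was at the start of the episode above 0.03 m).
It fails at once if the rubbing block is disturbed (distance of rubbing_block from where it was at the start of the episode above 0.03 m).
It also fails if it takes over 56 s, if anything falls off the work surface, if the arm or the gripper's body presses on something with over 40 N, if the wrist force passes 120 N, or if a joint passes its speed limit or range.

## Working session

There is one attempt and no reset: what is moved stays moved. The work goes in short steps, Python scripts to look and compute and a shell command to move; the robot and the scene stay as the last step left them, time stands still between calls to the robot, and variables do not carry over. Pictures are saved under pics/ and viewed, on a budget of 10 in all, crops included, one or two more only if the job needs it, and the job is handed in when it is done.

```bash
ls; mkdir -p pics; cat > h.py <<'E'
import numpy as np,cv2
from scipy.spatial.transform import Rotation as R
from station import bot,grab_frame,camera_params
def pts(name):
    o=bot.get_obs(); c=camera_params(name); im,d=grab_frame(name)
    K=np.array(c['mtx']); v,u=np.mgrid[:400,:640]
    P=np.stack([(u-K[0,2])/K[0,0]*d,(v-K[1,2])/K[1,1]*d,d],-1)
    if name=='wrist':
        M=np.array(c['mount']); P=P@M[:3,:3].T+M[:3,3]
        P=P@R.from_quat(o['orientation']).as_matrix().T+o['ee_pos']
    else:
        q=np.array(c['orientation']); r=R.from_quat(q).as_matrix() if q.size==4 else q.reshape(3,3)
        P=P@r.T+np.array(c['eye'])
    P[d==0]=np.nan
    return im,P
def save(n,im): cv2.imwrite('pics/'+n+'.png',cv2.cvtColor(im,cv2.COLOR_RGB2BGR))
E
python3 - <<'E'
from h import *
for n in ['scene','top']:
    print(n,camera_params(n))
    im,P=pts(n); save(n+'0',im); np.savez('pics/'+n+'0.npz',im=im,P=P)
print(bot.get_obs())
E
```

```text
pics
scene {'mtx': array([[367.43450728,   0.        , 318.72518992],
       [  0.        , 367.43450728, 204.19428048],
       [  0.        ,   0.        ,   1.        ]]), 'eye': array([0.98601631, 0.02578756, 0.84567453]), 'orientation': array([ 0.68207291,  0.67073451, -0.19937871, -0.2124615 ])}
top {'mtx': array([[378.53373403,   0.        , 324.33323312],
       [  0.        , 378.53373403, 197.01859807],
       [  0.        ,   0.        ,   1.        ]]), 'eye': array([0.40087984, 0.0124056 , 1.05487837]), 'orientation': array([ 0.70816355, -0.7025432 ,  0.0347715 , -0.06106053])}
{'clock': 0.1, 'joints': array([ 1.08590128e+00,  3.59444980e-01,  1.51133650e+00,  7.97758802e-06,
        1.27248647e+00, -1.15119618e-01]), 'joint_velocities': array([ 0.00069267, -0.00183755, -0.00203856, -0.00273668,  0.00019118,
       -0.00136747]), 'effort': array([-3.90831665e-04, -5.28654385e+01, -2.79350996e+01, -8.87724514e-05,
        4.97451940e-03,  2.13555194e-05]), 'ee_pos': array([0.21657123, 0.55889275, 0.23052581]), 'orientation': array([ 1.83837253e-01,  9.82956338e-01, -7.99107836e-04, -2.51189294e-04]), 'force': array([ 0.16787438,  0.30812693, -0.45058124]), 'ft_torque': array([ 0.00439974,  0.02457978, -0.02292535]), 'gripper_width': 0.08541763056598298}
```

View pics/top0.png

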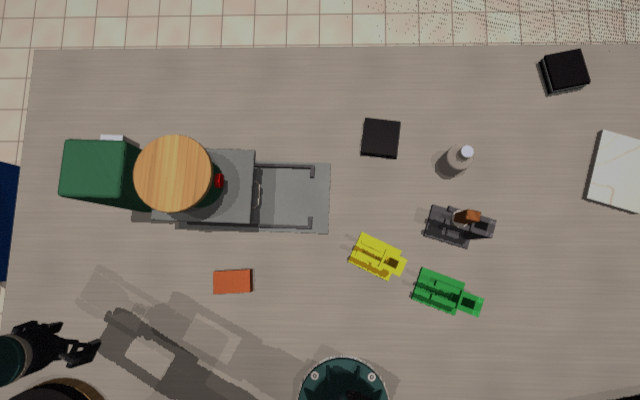

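View pics/scene0.png

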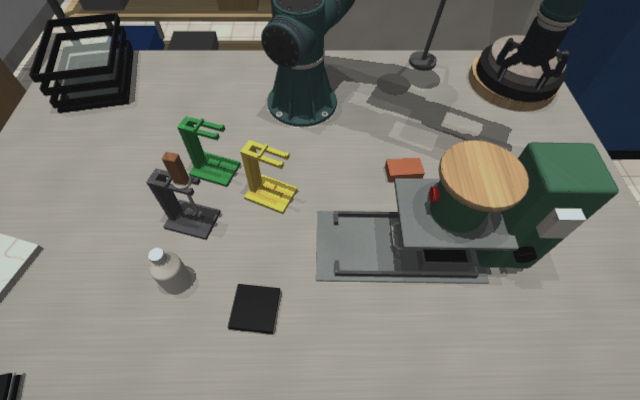

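Top view: polisher at left (plate front edge at col ~255), its front facing right (world -y). The dark stand is at (460,225) with the hook's handle at (470,215); the green and yellow ones are look-alikes. The scene view agrees.

```bash
python3 - <<'E'
from h import *
def rect(n,q):
    q=q[:,:2].astype(np.float32)
    r=cv2.minAreaRect(q*1000); print(n,len(q),np.round(cv2.boxPoints(r)).tolist(),np.round(r[1]),round(r[2],1))
for n in ['top','scene']:
    z=np.load(f'pics/{n}0.npz'); im,P=z['im'].astype(int),z['P']; X,Y,Z=P[...,0],P[...,1],P[...,2]
    print(n); 
    box=lambda a,b,c,d:(X>a)&(X<b)&(Y>c)&(Y<d)
    sat=im.max(-1)-im.min(-1)
    pol=box(.2,.7,-.05,.65)&(sat<40)
    rect('plate',P[pol&(abs(Z-.169)<.004)])
    rect('guides',P[pol&(abs(Z-.024)<.004)])
    rect('deck',P[pol&(abs(Z-.006)<.003)&(Y<.2)])
    st=box(.2,.5,-.6,-.25)
    rect('tines',P[st&(abs(Z-.175)<.004)&(sat<40)])
    rect('base',P[st&(abs(Z-.012)<.004)&(im.max(-1)<80)])
    rect('handle',P[st&(Z>.19)])
    h=P[st&(Z>.19)]; print('htop',h[:,2].max(), h[h[:,2]>h[:,2].max()-.006].mean(0))
    rect('handletop',h[h[:,2]>h[:,2].max()-.006])
    rect('bottle',P[box(.3,.7,-.6,-.2)&(Z>.02)&(Z<.17)&(im.min(-1)>90)])
    rect('tile',P[box(.4,.7,-.3,.05)&(abs(Z-.028)<.004)])
    # loop: grey in front of plate, z near .048
    m=pol&(Z>.03)&(Z<.08); rect('loop?',P[m]) if m.sum()>3 else print('noloop')
    s=P[st&(Z>.02)]; 
E
```

```text
top
plate 3348 [[457.0, 221.0], [637.0, 216.0], [647.0, 554.0], [467.0, 560.0]] [338. 180.] 88.4
guides 597 [[268.0, 218.0], [667.0, -59.0], [895.0, 270.0], [497.0, 547.0]] [401. 486.] 55.2
deck 3974 [[201.0, 198.0], [202.0, -50.0], [698.0, -47.0], [697.0, 201.0]] [496. 249.] 0.3
tines 366 [[252.0, -305.0], [478.0, -351.0], [498.0, -252.0], [273.0, -205.0]] [101. 230.] 78.4
base 621 [[243.0, -250.0], [243.0, -338.0], [498.0, -338.0], [498.0, -250.0]] [255.  88.] 0.0
handle 272 [[458.0, -278.0], [480.0, -282.0], [486.0, -252.0], [464.0, -248.0]] [30. 23.] 79.1
htop 0.26952284814087735 [ 0.47169752 -0.26478697  0.26572777]
handletop 139 [[459.0, -277.0], [479.0, -281.0], [485.0, -253.0], [464.0, -249.0]] [29. 21.] 79.0
bottle 471 [[428.0, -334.0], [447.0, -391.0], [678.0, -314.0], [659.0, -257.0]] [243.  60.] 18.6
tile 518 [[603.0, -297.0], [657.0, -311.0], [723.0, -58.0], [669.0, -44.0]] [261.  56.] 75.3
loop? 120 [[217.0, 488.0], [389.0, -127.0], [670.0, -49.0], [498.0, 567.0]] [291. 639.] 15.6
scene
plate 4294 [[384.0, -45.0], [575.0, -87.0], [699.0, 490.0], [508.0, 531.0]] [589. 19
[... 220 characters left out ...]
 [482.0, -350.0], [501.0, -251.0], [287.0, -208.0]] [101. 219.] 78.7
base 652 [[245.0, -314.0], [496.0, -357.0], [513.0, -257.0], [262.0, -214.0]] [102. 255.] 80.4
handle 475 [[461.0, -279.0], [484.0, -282.0], [489.0, -252.0], [466.0, -248.0]] [31. 23.] 82.1
htop 0.2685741725249938 [ 0.47560076 -0.26439006  0.26582313]
handletop 118 [[462.0, -276.0], [482.0, -281.0], [489.0, -252.0], [468.0, -248.0]] [29. 21.] 76.9
bottle 820 [[282.0, -316.0], [660.0, -384.0], [680.0, -271.0], [303.0, -203.0]] [115. 383.] 79.8
tile 706 [[619.0, -290.0], [674.0, -299.0], [716.0, -55.0], [661.0, -45.0]] [248.  56.] 80.2
loop? 1464 [[261.0, 285.0], [412.0, 96.0], [769.0, 381.0], [618.0, 570.0]] [457. 242.] 38.7
```

```bash
python3 - <<'E'
from h import *
def rect(n,q):
    q=q[:,:2].astype(np.float32)
    r=cv2.minAreaRect(q*1000); print(n,len(q),'c',np.round(r[0],1),np.round(cv2.boxPoints(r)).tolist(),np.round(r[1]),round(r[2],1))
for n in ['top','scene']:
    z=np.load(f'pics/{n}0.npz'); im,P=z['im'].astype(int),z['P']; X,Y,Z=P[...,0],P[...,1],P[...,2]
    print(n); 
    box=lambda a,b,c,d:(X>a)&(X<b)&(Y>c)&(Y<d)
    sat=im.max(-1)-im.min(-1)
    st=box(.40,.55,-.42,-.18)
    for nm,zz in [('tines',.175),('base',.012)]: 
        m=(st&(abs(Z-zz)<.004)&(im.max(-1)<110)).astype(np.uint8)
        k,l,s,_=cv2.connectedComponentsWithStats(m)
        for i in range(1,k):
            if s[i,4]>30: rect(nm,P[l==i])
    m=(box(.43,.66,.05,.5)&(abs(Z-.024)<.005)).astype(np.uint8)
    k,l,s,_=cv2.connectedComponentsWithStats(m)
    for i in range(1,k):
        if s[i,4]>40: rect('guide',P[l==i])
    if n=='scene':rect('plate',P[box(.43,.7,.15,.6)&(abs(Z-.169)<.004)&(sat<40)])
    m=box(.46,.64,.15,.5)&(Z>.03)&(Z<.10)
    v,u=np.nonzero(m); 
    for a in range(0,len(v),max(1,len(v)//25)): print(u[a],v[a],np.round(P[v[a],u[a]]*1000),im[v[a],u[a]])
im,P=(lambda z:(z['im'],z['P']))(np.load('pics/top0.npz'))
a=cv2.resize(im[140:240,230:340],None,fx=5,fy=5,interpolation=cv2.INTER_CUBIC)
z=np.load('pics/scene0.npz')['im']; b=cv2.resize(z[190:290,390:500],None,fx=5,fy=5,interpolation=cv2.INTER_CUBIC)
c=np.hstack([a,b]); c=cv2.resize(c,None,fx=.72,fy=.72); save('crop1',c); print(c.shape)
E
```

```text
top
tines 33 c [ 493.3 -249.8] [[485.0, -258.0], [496.0, -261.0], [502.0, -242.0], [490.0, -238.0]] [20. 12.] 74.7
tines 48 c [ 459.9 -242.3] [[444.0, -239.0], [453.0, -257.0], [476.0, -246.0], [467.0, -227.0]] [25. 21.] 26.6
tines 246 c [ 455.9 -319.5] [[429.0, -336.0], [470.0, -348.0], [483.0, -303.0], [441.0, -291.0]] [47. 43.] 74.2
tines 42 c [ 450.1 -274.6] [[444.0, -289.0], [456.0, -289.0], [456.0, -260.0], [445.0, -260.0]] [28. 11.] 89.4
base 945 c [ 464.5 -290. ] [[404.0, -335.0], [490.0, -361.0], [525.0, -246.0], [439.0, -219.0]] [121.  90.] 73.0
guide 224 c [616.9 165.1] [[597.0, 83.0], [632.0, 82.0], [637.0, 248.0], [602.0, 249.0]] [166.  35.] 88.2
guide 382 c [475.1 258.8] [[454.0, 87.0], [486.0, 86.0], [497.0, 430.0], [464.0, 431.0]] [344.  33.] 88.3
254 181 [581. 242.  51.] [59 55 49]
257 181 [581. 234.  49.] [64 59 54]
256 182 [578. 236.  52.] [66 63 58]
256 183 [575. 236.  51.] [58 55 53]
257 184 [572. 234.  51.] [57 53 49]
258 185 [570. 231.  50.] [88 82 77]
258 186 [567. 230.  53.] [89 84 76]
258 187 [564. 230.  53.] [90 84 77]
258 188 [561. 230.  51.] [87 81 75]
25
[... 1859 characters left out ...]
6]
484 253 [597. 444.  48.] [26 39 32]
449 254 [596. 361.  41.] [21 20 21]
421 255 [599. 291.  45.] [43 43 44]
488 255 [611. 443.  64.] [28 40 34]
451 256 [602. 364.  43.] [17 16 19]
425 257 [600. 303.  36.] [21 20 21]
490 257 [616. 447.  63.] [30 44 36]
453 258 [606. 369.  40.] [16 17 17]
426 259 [606. 304.  36.] [14 15 15]
492 259 [616. 457.  52.] [29 44 36]
450 260 [612. 360.  42.] [18 17 17]
421 261 [612. 290.  39.] [44 43 44]
489 261 [616. 453.  43.] [30 45 37]
453 262 [622. 361.  52.] [42 41 42]
429 263 [622. 305.  48.] [50 50 51]
501 263 [618. 486.  33.] [33 49 40]
473 264 [627. 409.  49.] [50 50 51]
425 266 [623. 299.  34.] [50 50 51]
455 267 [626. 372.  32.] [50 49 51]
(360, 792, 3)
```

View pics/crop1.png

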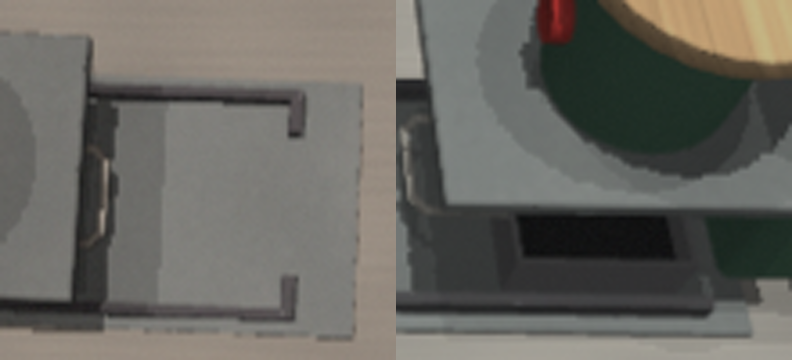

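The crop shows the loop's front bar just behind the plate edge (bar at cols 100-108, rows 145-245 in the left half), the tray with its tiles behind it, and free guides and stops ahead.

```bash
python3 -m jog '[0,0,-0.06,14,-35,10,85, 0,0,-0.06,14,-35,10,85, 0,0,-0.06,14,-35,10,85, 0,0,-0.06,14,-35,10,85, 0,0,-0.06,14,-35,10,85, 0,0,-0.06,14,-35,10,85, 0,0,-0.06,14,-35,10,85, 0,0,-0.06,14,-35,10,85, 0,0,-0.06,14,-35,10,85, 0,0,-0.06,14,-35,10,85]' 110
python3 -m jog '[0,0,-0.06,8,-38,0,85, 0,0,-0.06,8,-38,0,85, 0,0,-0.06,8,-38,0,85, 0,0,-0.06,8,-38,0,85, 0,0,-0.06,8,-38,0,85, 0,0,-0.06,8,-38,0,85, 0,0,-0.06,8,-38,0,85, 0,0,-0.06,8,-38,0,85, 0,0,-0.06,8,-38,0,85, 0,0,-0.06,8,-38,0,85]'
python3 - <<'E'
from h import *
o=bot.get_obs(); print(o['joints'],o['ee_pos'],R.from_quat(o['orientation']).as_matrix().round(3))
E
```

```text
clock: 0.93
ee_pos: [0.3567, 0.2076, 0.3316]
orientation: [0.467, 0.884, -0.0, -0.0]
force: [1.2, 0.2, -0.3]
gripper_width: 0.085
clock: 1.77
ee_pos: [0.4365, -0.1725, 0.331]
orientation: [0.708, 0.706, -0.0, -0.0]
force: [0.3, 0.5, -1.0]
gripper_width: 0.085
[-5.23808761e-01  8.32379742e-02  1.62795626e+00  1.43994547e-04
  1.43097274e+00 -5.21377475e-01] [ 0.43647235 -0.17248976  0.33101153] [[ 0.002  1.    -0.   ]
 [ 1.    -0.002  0.   ]
 [ 0.    -0.    -1.   ]]
```

```bash
python3 -m jog '[0,0,-0.05,7,-14,0,85, 0,0,-0.05,7,-14,0,85, 0,0,-0.05,7,-14,0,85, 0,0,-0.05,7,-14,0,85, 0,0,0,0,0,0,85, 0,0,0,0,0,0,85, 0,0,0,0,0,0,85, 0,0,0,0,0,0,85, 0,0,0,0,0,0,85, 0,0,0,0,0,0,85]'
python3 - <<'E'
from h import *
im,P=pts('wrist'); save('w1',im); o=bot.get_obs(); print(o['ee_pos'])
X,Y,Z=P[...,0],P[...,1],P[...,2]
box=(X>.40)&(X<.55)&(Y>-.42)&(Y<-.18)
for nm,a,b in [('top',.258,.275),('tines',.171,.179),('base',.008,.016)]:
    m=(box&(Z>a)&(Z<b)).astype(np.uint8); k,l,s,_=cv2.connectedComponentsWithStats(m)
    for i in range(1,k):
        if s[i,4]>150:
            q=P[l==i]; r=cv2.minAreaRect((q[:,:2]*1000).astype(np.float32)); print(nm,s[i,4],np.round(r[0],1),np.round(r[1],1),round(r[2],1),'z',np.median(q[:,2]).round(4))
E
```

```text
clock: 2.6
ee_pos: [0.4646, -0.2259, 0.3314]
orientation: [0.774, 0.634, 0.0, -0.0]
force: [1.3, -0.0, 0.2]
gripper_width: 0.0848
[ 0.46467886 -0.22605432  0.33143089]
top 1055 [ 474.1 -264.7] [30.  21.6] 79.1 z 0.2662
tines 229 [ 494.5 -262. ] [30.9 46.5] 21.2 z 0.1757
tines 297 [ 458.4 -263.1] [55.6 13. ] 75.1 z 0.1757
tines 646 [ 457. -322.] [45.  42.9] 73.1 z 0.1756
base 2617 [ 466.4 -290.6] [120.8  89.9] 73.2 z 0.0126
```

View pics/w1.png

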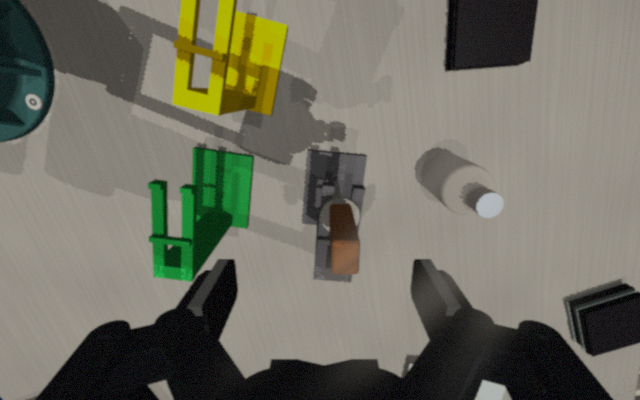

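Wrist view: handle at (344,240) with the collar at (340,215) on the dark fork; bottle and green stand clear of the fingers.

```bash
python3 -m jog '[0,0,0,4.7,-19.3,0,85, 0,0,0,4.7,-19.3,0,85, 0,0,0,0,0,-25,85, 0,0,0,0,0,-25,85, 0,0,0,0,0,-25,85, 0,0,0,0,0,-25,85, 0,0,0,0,0,-25,85, 0,0,0,0,0,0,85, 0,0,0,0,0,0,85, 0,0,0,0,0,0,15]'
python3 -m jog '[0,0,0,0,0,0,15, 0,0,0,0,0,0,15, 0,0,0,0,0,0,15, 0,0,0,0,0,0,15, 0,0,0,0,0,0,15, 0,0,0,0,0,0,15, 0,0,0,0,0,0,15, 0,0,0,0,0,0,15, 0,0,0,0,0,0,15, 0,0,0,0,0,0,15]' 110
```

```text
clock: 3.48
ee_pos: [0.475, -0.2656, 0.2076]
orientation: [0.774, 0.633, 0.0, 0.001]
force: [-0.5, -0.3, 0.1]
gripper_width: 0.075
clock: 4.32
ee_pos: [0.4746, -0.2655, 0.2072]
orientation: [0.774, 0.633, 0.0, 0.001]
force: [-1.4, 0.3, 5.9]
gripper_width: 0.0208
```

```bash
python3 -m jog '[0,0,0,0,0,8,15, 0,0,0,0,0,8,15, 0,0,0,0,0,0,15, 0,0,0,4.3,14.4,0,15, 0,0,0,5.8,19.1,0,15, 0,0,0,7.2,23.9,0,15, 0,0,0,7.2,23.9,0,15, 0,0,0,7.2,23.9,0,15, 0,0,0,0,0,20,15, 0,0,0,0,0,20,15]'
python3 - <<'E'
from h import *
o=bot.get_obs(); print(o['joints'],o['ee_pos'],o['force'])
E
```

```text
clock: 5.15
ee_pos: [0.505, -0.1579, 0.2615]
orientation: [0.773, 0.634, -0.001, -0.002]
force: [-0.3, -1.1, -1.9]
gripper_width: 0.0207
[-4.33776040e-01  2.31279936e-01  1.61814520e+00  2.62902373e-04
  1.29608440e+00 -2.37266854e-01] [ 0.50504618 -0.1579006   0.26150246] [-0.3465686  -1.0788815  -1.88341996]
```

```bash
python3 -m jog '[0,0,0.08,4,10,4,15, 0,0,0.08,4,18,4,15, 0.098,-0.003,0,4,18,0,15, 0.098,-0.003,0,4,18,0,15, 0.098,-0.003,0,4,18,0,15, 0.098,-0.003,0,4,18,0,15, 0.098,-0.003,0,4,18,0,15, 0.098,-0.003,0,4,18,0,15, 0.098,-0.003,0,3,18,0,15, 0.098,-0.003,0,2,18,0,15]'
python3 -m jog '[0,0,0,0,0,0,15, 0,0,0,0,0,0,15, 0,0,0,0,0,0,15, 0,0,0,0,0,0,15, 0,0,0,0,0,0,15, 0,0,0,0,0,0,15, 0,0,0,0,0,0,15, 0,0,0,0,0,0,15, 0,0,0,0,0,0,15, 0,0,0,0,0,0,15]'
python3 - <<'E'
from h import *
o=bot.get_obs(); M=R.from_quat(o['orientation']).as_matrix();print(o['joints'].round(3),o['ee_pos'],M.round(3))
for n in ['wrist','scene','top']:
    im,P=pts(n); save(n+'2',im); np.savez('pics/'+n+'2.npz',im=im,P=P)
E
```

```text
clock: 5.98
ee_pos: [0.5439, 0.0118, 0.2707]
orientation: [0.666, 0.64, 0.275, -0.267]
force: [-0.6, -0.8, -2.0]
gripper_width: 0.0208
clock: 6.82
ee_pos: [0.5429, 0.012, 0.2703]
orientation: [0.666, 0.641, 0.273, -0.267]
force: [-0.8, -0.9, -2.3]
gripper_width: 0.0211
[-0.556  0.416  1.61   0.657  1.578 -0.672] [0.54293447 0.01200693 0.2703069 ] [[ 0.03   0.999  0.022]
 [ 0.707 -0.036  0.706]
 [ 0.706 -0.006 -0.708]]
```

View pics/wrist2.png

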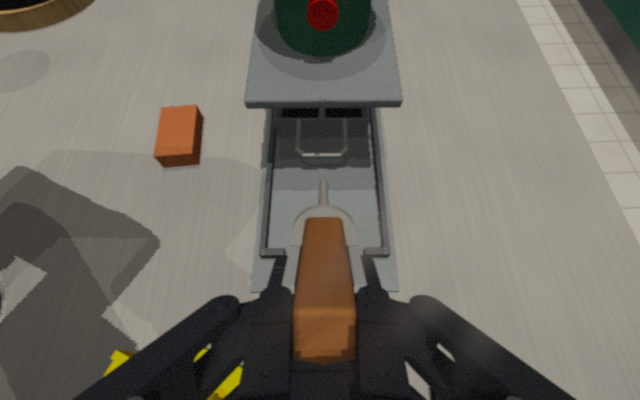

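View pics/scene2.png

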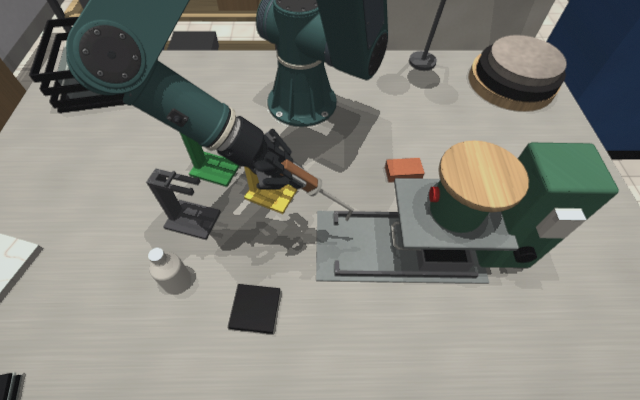

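Wrist view: the loop is in full sight (front bar at row 155, cols 302-347; tray wall at row ~115), the rod ahead at (323,190); the scene view confirms the lean with the foot over the deck.

```bash
cat > g.py <<'E'
import numpy as np
px=np.array([.0296,.9996]); py=np.array([-.9996,.0296]); O=np.array([.5485,.2185])
def pol(P): 
    d=P[...,:2]-O; return np.stack([d@px,d@py,P[...,2]],-1)*1000
E
python3 - <<'E'
from h import *; from g import *
z=np.load('pics/wrist2.npz'); im,P=z['im'],z['P']; Q=pol(P)
for nm,m in [('plate',abs(Q[...,2]-169)<4),('bar',(Q[...,2]>40)&(Q[...,2]<60))]:
    m=m&(abs(Q[...,1])<110)&(Q[...,0]>-30)&(Q[...,0]<250)
    v,u=np.nonzero(m); print(nm,m.sum(),np.nanmin(Q[m],0).round(1),np.nanmax(Q[m],0).round(1))
for v in range(110,162,4):
    r=[(u,*Q[v,u].round(0).astype(int)) for u in range(290,358) if 36<Q[v,u,2]<62]
    print(v,r[:3],r[-3:])
# hook rod pixels: near line
for v in (178,182,188,194,200):
    r=[(u,*Q[v,u].round(0)) for u in range(310,336) if 75<Q[v,u,2]<220]; print(v,r[:1],r[-1:])
m=(abs(Q[...,2]-24)<4)&(Q[...,0]<-60)&(Q[...,0]>-150)&(abs(Q[...,1])<110)
print('guides',Q[m].min(0),Q[m].max(0))
E
```

```text
plate 10366 [ -0.6 -90.5 165. ] [185.  90. 173.]
bar 1851 [  5.8 -71.8  40. ] [106.7  78.1  53.2]
110 [(290, np.int64(102), np.int64(54), np.int64(42)), (291, np.int64(101), np.int64(52), np.int64(43)), (292, np.int64(101), np.int64(50), np.int64(43))] [(355, np.int64(100), np.int64(-52), np.int64(42)), (356, np.int64(100), np.int64(-54), np.int64(42)), (357, np.int64(100), np.int64(-55), np.int64(43))]
114 [(290, np.int64(94), np.int64(54), np.int64(41)), (291, np.int64(94), np.int64(52), np.int64(42)), (292, np.int64(93), np.int64(50), np.int64(43))] [(355, np.int64(92), np.int64(-52), np.int64(42)), (356, np.int64(92), np.int64(-53), np.int64(43)), (357, np.int64(93), np.int64(-55), np.int64(41))]
118 [(290, np.int64(77), np.int64(52), np.int64(52)), (291, np.int64(78), np.int64(50), np.int64(50)), (292, np.int64(78), np.int64(49), np.int64(51))] [(355, np.int64(76), np.int64(-50), np.int64(51)), (356, np.int64(77), np.int64(-52), np.int64(50)), (357, np.int64(76), np.int64(-53), np.int64(51))]
122 [(290, np.int64(74), np.int64(52), np.int64(45)), (291, np.int64(74), np.int64(51),
[... 2581 characters left out ...]
(49)), (342, np.int64(11), np.int64(-28), np.int64(48))]
158 [] []
178 [] []
182 [(319, np.float64(-104.0), np.float64(4.0), np.float64(171.0))] [(326, np.float64(-106.0), np.float64(-3.0), np.float64(173.0))]
188 [(319, np.float64(-119.0), np.float64(3.0), np.float64(186.0))] [(327, np.float64(-117.0), np.float64(-4.0), np.float64(182.0))]
194 [(319, np.float64(-131.0), np.float64(3.0), np.float64(198.0))] [(327, np.float64(-130.0), np.float64(-4.0), np.float64(196.0))]
200 [(318, np.float64(-140.0), np.float64(4.0), np.float64(205.0))] [(327, np.float64(-142.0), np.float64(-3.0), np.float64(208.0))]
guides [-134.96029029  -89.08248966   20.00758327] [-60.19551779  89.16619862  26.56020926]
```

```bash
python3 -m jog '[0,0,0,0,17.5,-8,15, 0,0,0,0,17.5,-8,15, 0,0,0,0,17.5,-8,15, 0,0,0,0,17.5,-8,15, 0,0,0,0,17.5,-8,15, 0,0,0,0,17.5,-7,15, 0,0,0,1,17.5,-7,15, 0,0,0,0,17.5,-6,15, 0,0,0,0,0,0,15, 0,0,0,0,0,0,15]'
python3 - <<'E'
from h import *; from g import *
o=bot.get_obs(); M=R.from_quat(o['orientation']).as_matrix()
p=np.array(o['ee_pos']); xt,zt=M[:,0],-M[:,2]
print('force',o['force'].round(1),o['joints'].round(2),p, 'tip',pol(p-zt*.1712-xt*.0344),'bend',pol(p-zt*.1472))
im,P=pts('wrist'); save('w3',im[60:260,220:420].repeat(3,0).repeat(3,1))
E
```

```text
clock: 7.8
ee_pos: [0.5433, 0.1527, 0.21]
orientation: [0.666, 0.641, 0.273, -0.268]
force: [-0.5, -0.4, -0.7]
gripper_width: 0.0208
force [-0.5 -0.4 -0.7] [-0.33  0.44  1.76  0.77  1.32 -0.64] [0.54331006 0.15270924 0.20999303] tip [30.6936994   3.75187596 64.53026001] bend [ 38.08266169   3.42464151 105.81779237]
```

View pics/w3.png

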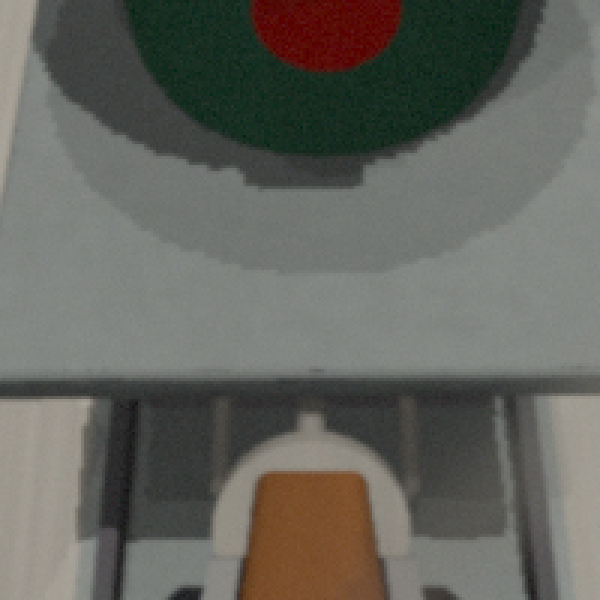

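The rod (310,415) lies midway between the loop's side bars (222 and 405), clear of the plate edge. Lowering.

```bash
python3 -m jog '[0,0,0,0,0,-5,15, 0,0,0,0,0,-6,15, 0,0,0,0,0,-7,15, 0,0,0,0,0,-7,15, 0,0,0,0,0,-6,15, 0,0,0,0,0,0,15, 0,0,0,0,0,0,15, 0,0,0,0,0,0,15, 0,0,0,0,0,0,15, 0,0,0,0,0,0,15]'
python3 -m jog '[0,0,0,0,-3,0,15, 0,0,0,0,-5,0,15, 0,0,0,-0.2,-8,0,15, 0,0,0,-0.2,-8,0,15, 0,0,0,-0.2,-8,0,15, 0,0,0,-0.2,-8,0,15, 0,0,0,-0.2,-8,0,15, 0,0,0,-0.2,-8,0,15, 0,0,0,-0.2,-8,0,15, 0,0,0,-0.2,-8,0,15]'
python3 - <<'E'
from h import *; from g import *
o=bot.get_obs(); M=R.from_quat(o['orientation']).as_matrix()
p=np.array(o['ee_pos']); xt,zt=M[:,0],-M[:,2]
print('force',o['force'].round(1),'tip',pol(p-zt*.1712-xt*.0344))
for n in ('scene','wrist'):
  im,P=pts(n); Q=pol(P); save(n+'4',im)
  m=(Q[...,2]>45)&(Q[...,2]<52)&(abs(Q[...,1])<45)&(Q[...,0]>-140)&(Q[...,0]<60)
  for lo,hi in((25,45),(-45,-25),(-20,-8),(8,20)):
    q=Q[m&(Q[...,1]>lo)&(Q[...,1]<hi)]; print(n,lo,hi,len(q),np.percentile(q,[1,99],axis=0).round(0) if len(q) else '')
E
```

```text
clock: 8.68
ee_pos: [0.5442, 0.152, 0.1796]
orientation: [0.666, 0.641, 0.273, -0.267]
force: [-0.0, -0.6, -1.9]
gripper_width: 0.0209
clock: 9.52
ee_pos: [0.5423, 0.0791, 0.1793]
orientation: [0.666, 0.64, 0.273, -0.267]
force: [0.3, 2.0, -2.1]
gripper_width: 0.0211
force [ 0.3  2.  -2.1] tip [-42.882006     2.23974775  33.81158276]
scene 25 45 61 [[-43.  27.  46.]
 [ 19.  45.  52.]]
scene -45 -25 80 [[-48. -44.  46.]
 [ 19. -26.  52.]]
scene -20 -8 17 [[-50. -20.  46.]
 [ 19.  -9.  52.]]
scene 8 20 18 [[-51.   8.  46.]
 [ 19.  19.  52.]]
wrist 25 45 395 [[-53.  25.  46.]
 [ 17.  44.  52.]]
wrist -45 -25 386 [[-52. -44.  45.]
 [ 17. -26.  52.]]
wrist -20 -8 109 [[-53. -20.  46.]
 [ 18.  -8.  52.]]
wrist 8 20 87 [[-52.   8.  45.]
 [ 18.  20.  52.]]
```

The tray follows (front bar from px 6 to -52). Continuing.

```bash
python3 -m jog '[0,0,0,-0.3,-9,0,15, 0,0,0,-0.3,-11,0,15, 0,0,0,-0.3,-12,0,15, 0,0,0,-0.3,-12,0,15, 0,0,0,-0.3,-12,0,15, 0,0,0,-0.3,-12,0,15, 0,0,0,-0.3,-12,0,15, 0,0,0,-0.3,-12,0,15, 0,0,0,-0.3,-10,0,15, 0,0,0,-0.3,-8,0,15]'
python3 -m jog '[0,0,0,-0.1,-6,0,15, 0,0,0,-0.1,-5,0,15, 0,0,0,-0.1,-4,0,15, 0,0,0,-0.1,-4,0,15, 0,0,0,-0.1,-4,0,15, 0,0,0,-0.1,-4,0,15, 0,0,0,0,-3,0,15, 0,0,0,0,-2,0,15, 0,0,0,0,0,0,15, 0,0,0,0,0,0,15]'
cat > chk.py <<'E'
from h import *; from g import *
o=bot.get_obs(); M=R.from_quat(o['orientation']).as_matrix()
p=np.array(o['ee_pos']); xt,zt=M[:,0],-M[:,2]
print('force',o['force'].round(1),'tip',pol(p-zt*.1712-xt*.0344))
for n in ('scene','top'):
  im,P=pts(n); Q=pol(P); save(n+'5',im)
  m=(Q[...,2]>45)&(Q[...,2]<54)&(Q[...,0]>-230)&(Q[...,0]<60)
  for lo,hi in((50,70),(-70,-50),(-20,-8),(8,20)):
    q=Q[m&(Q[...,1]>lo)&(Q[...,1]<hi)]; print(n,lo,hi,len(q),np.percentile(q,[2,98],axis=0).round(1).tolist() if len(q) else '')
E
python3 chk.py
```

```text
clock: 10.45
ee_pos: [0.5395, -0.0314, 0.1792]
orientation: [0.666, 0.64, 0.273, -0.267]
force: [0.4, 2.0, -3.1]
gripper_width: 0.0205
clock: 11.28
ee_pos: [0.5384, -0.0613, 0.1791]
orientation: [0.666, 0.64, 0.273, -0.268]
force: [0.2, 4.6, -4.3]
gripper_width: 0.0211
force [ 0.2  4.6 -4.3] tip [-183.22800995    2.21211074   33.79539972]
scene 50 70 33 [[-124.3, 50.8, 45.6], [-4.2, 69.6, 52.4]]
scene -70 -50 71 [[-124.4, -69.9, 45.2], [-5.2, -50.6, 53.3]]
scene -20 -8 32 [[-189.7, -19.0, 45.3], [-5.8, -8.8, 52.8]]
scene 8 20 28 [[-190.2, 9.0, 45.1], [-5.3, 19.3, 52.8]]
top 50 70 47 [[-124.1, 50.4, 45.1], [-5.8, 69.0, 53.9]]
top -70 -50 103 [[-124.2, -69.9, 45.5], [-6.2, -50.5, 53.7]]
top -20 -8 33 [[-190.8, -19.7, 45.4], [-5.6, -8.2, 53.8]]
top 8 20 34 [[-189.2, 8.6, 45.2], [-5.3, 19.3, 53.8]]
```

Front wall at px ≈ -124.5 on both sides. A small firm tug, then back off and lift the foot out.

```bash
python3 -m jog '[0,0,0,0,-2,0,15, 0,0,0,0,-1,0,15, 0,0,0,0,0,0,15, 0,0,0,0,0,0,15, 0,0,0,0,5,0,15, 0,0,0,0,6,0,15, 0,0,0,0,5,0,15, 0,0,0,0,0,0,15, 0,0,0,0,0,8,15, 0,0,0,0,0,12,15]'
python3 -m jog '[0,0,0,0,0,15,15, 0,0,0,0,0,15,15, 0,0,0,0,0,20,15, 0,0,0,0,0,20,15, 0,0,0,0,0,20,15, 0,0,0,0,0,0,15, 0,0,0,0,0,0,15, 0,0,0,0,0,0,15, 0,0,0,0,0,0,15, 0,0,0,0,0,0,15]'
python3 chk.py
```

```text
clock: 12.22
ee_pos: [0.5384, -0.0491, 0.1994]
orientation: [0.666, 0.64, 0.273, -0.268]
force: [0.2, -0.5, -1.2]
gripper_width: 0.021
clock: 13.05
ee_pos: [0.5383, -0.0488, 0.2885]
orientation: [0.666, 0.64, 0.273, -0.268]
force: [-0.5, 0.6, -1.4]
gripper_width: 0.0206
force [-0.5  0.6 -1.4] tip [-170.73421687    2.74912142  143.07132776]
scene 50 70 28 [[-124.4, 50.7, 45.2], [-4.3, 69.3, 52.6]]
scene -70 -50 67 [[-124.5, -69.9, 45.0], [-5.2, -51.7, 52.8]]
scene -20 -8 35 [[-189.6, -19.2, 45.2], [-5.9, -8.7, 53.3]]
scene 8 20 29 [[-190.2, 8.3, 45.9], [-5.4, 19.2, 52.9]]
top 50 70 43 [[-124.3, 50.3, 45.1], [-5.4, 69.2, 53.0]]
top -70 -50 98 [[-124.0, -69.9, 45.5], [-6.2, -51.6, 53.3]]
top -20 -8 32 [[-190.8, -19.4, 45.0], [-5.6, -8.6, 53.1]]
top 8 20 29 [[-189.2, 8.3, 45.2], [-5.4, 19.4, 53.3]]
```

View pics/scene5.png

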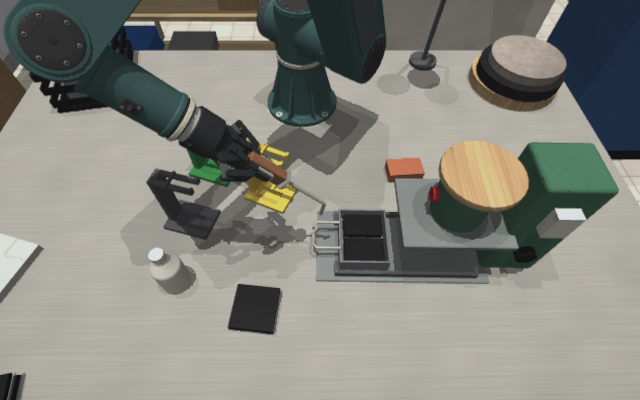

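Scene view: tray out against the stops at (362,238), hook free, bystanders unmoved. Returning upright to the stand.

```bash
python3 -m jog '[-0.098,0.003,0,-3,-5,0,15, -0.098,0.003,0,-3,-11,0,15, -0.098,0.003,0,-3,-12,0,15, -0.098,0.003,0,-4,-12,0,15, -0.098,0.003,0,-4,-12,0,15, -0.098,0.003,0,-4,-12,0,15, -0.098,0.003,0,-4,-12,0,15, -0.098,0.003,0,-4,-12,0,15, 0,0,-0.09,-4,-12,0,15, 0,0,-0.09,0,-12,0,15]'
python3 -m jog '[0,0,-0.08,0,0,-20,15, 0,0,0,0,0,-20,15, 0,0,0,0,0,-15,15, 0,0,0,0,0,-10,15, 0,0,0,0,0,0,15, 0,0,0,0,0,0,15, 0,0,0,0,0,0,15, 0,0,0,0,0,0,15, 0,0,0,0,0,0,15, 0,0,0,0,0,0,15]'
python3 - <<'E'
from h import *
o=bot.get_obs(); M=R.from_quat(o['orientation']).as_matrix(); print(o['ee_pos'],M.round(3),'yawx',np.degrees(np.arctan2(M[1,0],M[0,0])))
for n in ('scene','top','wrist'):
  im,P=pts(n); save(n+'6',im)
  X,Y,Z=np.moveaxis(P,-1,0); b=np.hypot(X-o['ee_pos'][0],Y-o['ee_pos'][1])<.05
  q=P[b&(Z<.165)&(Z>.045)]
  for lo in (.05,.08,.11,.14):
    k=q[(q[:,2]>lo)&(q[:,2]<lo+.02)]; print(n,lo,len(k),k.mean(0).round(4) if len(k) else '')
  k=P[(b)&(Z>.174)&(Z<.2)&(im.max(-1)>90)]; print('collar',len(k),k.mean(0) if len(k) else'')
E
```

```text
clock: 13.98
ee_pos: [0.5046, -0.159, 0.289]
orientation: [0.78, 0.625, -0.0, -0.001]
force: [0.6, 0.6, -2.3]
gripper_width: 0.0209
clock: 14.82
ee_pos: [0.5062, -0.1612, 0.225]
orientation: [0.805, 0.594, 0.0, 0.001]
force: [0.6, 0.5, -2.0]
gripper_width: 0.021
[ 0.50619755 -0.16116017  0.22503561] [[ 0.294  0.956  0.001]
 [ 0.956 -0.294 -0.001]
 [-0.     0.001 -1.   ]] yawx 72.87369902023357
scene 0.05 21 [ 0.5    -0.1874  0.0619]
scene 0.08 15 [ 0.5089 -0.1601  0.0903]
scene 0.11 19 [ 0.5088 -0.1598  0.1195]
scene 0.14 18 [ 0.5089 -0.1599  0.1485]
collar 34 [ 0.51438091 -0.15824526  0.19693825]
top 0.05 0 
top 0.08 3 [ 0.5035 -0.1577  0.0836]
top 0.11 0 
top 0.14 0 
collar 7 [ 0.51159548 -0.14405152  0.19834094]
wrist 0.05 0 
wrist 0.08 45 [ 0.5066 -0.1581  0.0899]
wrist 0.11 63 [ 0.5068 -0.158   0.1208]
wrist 0.14 29 [ 0.5069 -0.1579  0.1441]
collar 592 [ 0.50804261 -0.14962394  0.19865628]
```

View pics/wrist6.png

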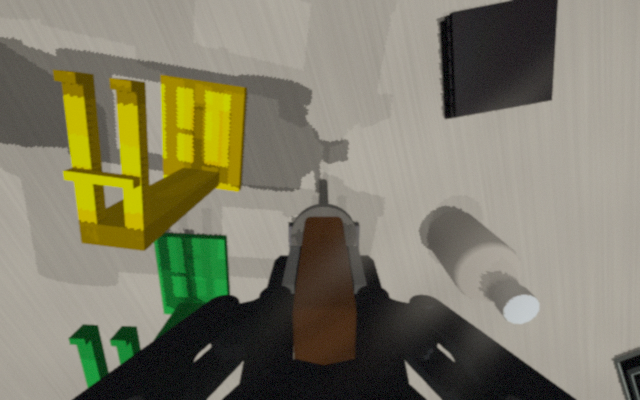

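Rod upright, in line with TCP. Sliding in.

```bash
python3 -m jog '[0,0,0,-3,-10,0,15, 0,0,0,-5,-16,0,15, 0,0,0,-5,-16,0,15, 0,0,0,-5,-16,0,15, 0,0,0,-5,-16,0,15, 0,0,0,-4.3,-14,0,15, 0,0,0,-3,-10,0,15, 0,0,0,-2.1,-7.8,0,15, 0,0,0,0,0,0,15, 0,0,0,0,0,0,15]'
python3 -m jog '[0,0,0,0,0,-4,15, 0,0,0,0,0,-4,15, 0,0,0,0,0,-4,15, 0,0,0,0,0,-3,15, 0,0,0,0,0,-1.5,15, 0,0,0,0,0,0,15, 0,0,0,0,0,0,15, 0,0,0,0,0,0,15, 0,0,0,0,0,0,15, 0,0,0,0,0,0,15]'
python3 - <<'E'
from h import *
im,P=pts('scene'); X,Y,Z=np.moveaxis(P,-1,0)
c=im[140:260,120:250]; save('s7',cv2.resize(c,None,fx=5,fy=5,interpolation=cv2.INTER_CUBIC)); print(bot.get_obs()['force'],bot.get_obs()['ft_torque'])
E
```

```text
clock: 15.8
ee_pos: [0.4732, -0.2669, 0.2242]
orientation: [0.805, 0.594, 0.0, -0.0]
force: [0.0, -0.5, -1.2]
gripper_width: 0.0208
clock: 16.63
ee_pos: [0.4734, -0.2668, 0.2078]
orientation: [0.805, 0.594, -0.0, 0.0]
force: [0.5, 0.1, -1.6]
gripper_width: 0.0209
[ 0.53095284  0.53379359 -1.96013993] [ 0.04698799  0.04182068 -0.03816187]
```

View pics/s7.png

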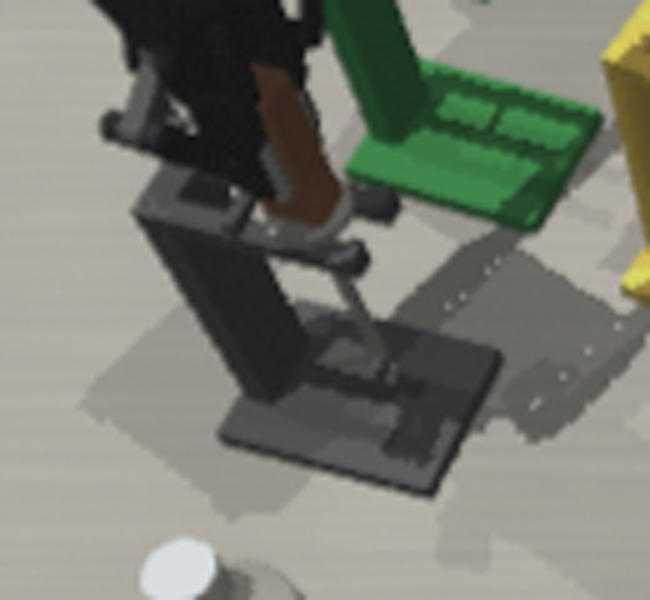

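The rod is in the slot and the collar sits between lips and strip, still a hair high (weight still carried). Lower a little more, then release and retreat.

```bash
python3 -m jog '[0,0,0,0,0,-0.7,15, 0,0,0,0,0,-0.7,15, 0,0,0,0,0,-0.5,15, 0,0,0,0,0,0,15, 0,0,0,0,0,0,15, 0,0,0,0,0,0,15, 0,0,0,0,0,0,15, 0,0,0,0,0,0,15, 0,0,0,0,0,0,15, 0,0,0,0,0,0,15]'
```

```text
clock: 17.52
ee_pos: [0.4734, -0.2669, 0.2072]
orientation: [0.805, 0.594, 0.0, 0.0]
force: [-3.2, 2.4, 8.1]
gripper_width: 0.0208
```

Seated with light contact (8 N). Release.

```bash
python3 -m jog '[0,0,0,0,0,0,22, 0,0,0,0,0,0,26, 0,0,0,0,0,0,32, 0,0,0,0,0,0,45, 0,0,0,0,0,0,60, 0,0,0,0,0,0,85, 0,0,0,0,0,0,85, 0,0,0,0,0,0,85, 0,0,0,0,0,0,85, 0,0,0,0,0,0,85]'
python3 -m jog '[0,0,0,0,0,6,85, 0,0,0,0,0,10,85, 0,0,0,0,0,20,85, 0,0,0,0,0,25,85, 0,0,0,0,0,25,85, 0,0,0,0,0,25,85, 0,0,0,0,0,20,85, 0,0,0,0,15,5,85, 0,0,0,0,15,0,85, 0,0,0,0,10,0,85]'
python3 -m jog '[0,0,0,0,0,0,85, 0,0,0,0,0,0,85, 0,0,0,0,0,0,85, 0,0,0,0,0,0,85, 0,0,0,0,0,0,85, 0,0,0,0,0,0,85, 0,0,0,0,0,0,85, 0,0,0,0,0,0,85, 0,0,0,0,0,0,85, 0,0,0,0,0,0,85]'
python3 - <<'E'
from h import *; from g import *
im,P=pts('wrist'); save('w8',im); X,Y,Z=np.moveaxis(P,-1,0)
box=(X>.40)&(X<.55)&(Y>-.42)&(Y<-.18)
for nm,a,b in [('top',.258,.275),('base',.008,.016)]:
    q=P[box&(Z>a)&(Z<b)]; r=cv2.minAreaRect((q[:,:2]*1000).astype(np.float32)); print(nm,len(q),r,'z',np.median(q[:,2]).round(4))
s=np.load('pics/scene0.npz'); im2,P2=pts('scene'); Q=pol(P2)
m=(Q[...,2]>45)&(Q[...,2]<54)&(Q[...,0]>-140)&(Q[...,0]<60)&(abs(abs(Q[...,1])-60)<10); print('tray front',np.percentile(Q[m][:,0],2))
d=np.abs(im2.astype(int)-s['im']).sum(-1)
for n,(u,v) in dict(bottle=(170,270),tile=(255,308),block=(405,169)).items(): print(n,d[v-22:v+22,u-22:u+22].mean())
save('s8',im2)
E
```

```text
clock: 18.35
ee_pos: [0.4734, -0.2668, 0.2059]
orientation: [0.805, 0.594, -0.0, -0.0]
force: [0.0, -0.1, -0.2]
gripper_width: 0.0849
clock: 19.18
ee_pos: [0.4729, -0.2245, 0.3417]
orientation: [0.804, 0.594, 0.0, -0.001]
force: [-1.0, 0.4, -0.4]
gripper_width: 0.0851
clock: 20.02
ee_pos: [0.4733, -0.2269, 0.3419]
orientation: [0.805, 0.594, -0.0, -0.0]
force: [0.0, -0.4, -0.1]
gripper_width: 0.0851
top 995 ((474.1737060546875, -266.8408508300781), (30.223892211914062, 21.817123413085938), 72.97482299804688) z 0.2662
base 2477 ((466.3854675292969, -290.4881591796875), (120.70853424072266, 90.02278900146484), 73.17878723144531) z 0.0126
tray front -124.4873117576934
bottle 29.869318181818183
tile 10.349690082644628
block 20.751033057851238
```

View pics/s8.png

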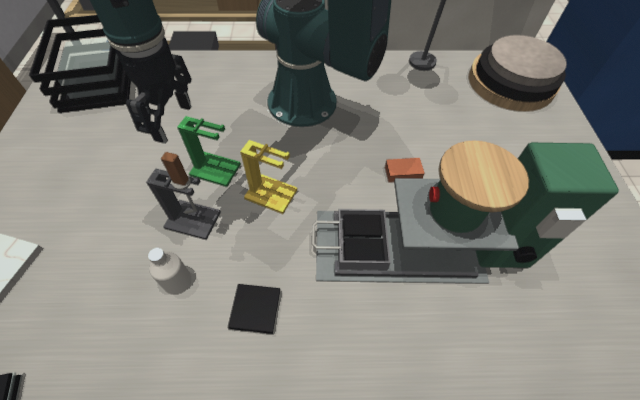

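The hook hangs upright (handle top at (175,168)), the tray is at the stops, the bystanders are in place, and the gripper is clear. Handing in.

```bash
python3 -c "from station import bot; print(bot.finish_job())"
```

```text
the job is handed in; nothing more can be done
None
```

I took the hook off its stand, leaned it 45° to get its foot into the loop, and dragged the tray out to both front stops. Then I hung the hook back in the dark stand's fork, let go, and handed the job in at about 20 s. The hand-in gave no verdict.

**Last checks:**
- **Tray:** its front wall is about 0.5 mm from the stop line. It measured level and square to both stops when I lifted the hook out.
- **Hook:** it hangs with its handle about 0.5 mm sideways from the seat. The handle top is at 266 mm, as it should be when seated, and the hook looks upright. The gripper is open and clear, with about 0 N on the wrist.
- **Bottle, tile stack and rubbing block:** they look unmoved in the last scene picture. I checked this only by comparing pictures, without measuring positions. The small picture differences near the bottle and rubbing block are probably the arm's shadow.

No check failed or disagreed. The scene and top cameras differed from each other by 2–4 mm at the handle, so I used the wrist camera for the hook and loop positions. I viewed 11 pictures, one over the budget of 10.

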